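# Try a fuse contact with the flat test blade

### The arm

A 7-joint arm with a two-finger parallel gripper is mounted at the origin on the work surface. World frame = base frame: x ahead of the robot, y to its left, z up, the work surface at z = 0. Lengths are in m, angles in degrees, forces in N, time in s.
With the tool pointing down it reaches from about 0.425 to 0.875 m from the base axis. Payload 4.7 kg.
Tool frame: the origin (TCP) lies at the very end of the fingers, on their centre line; the grasp point (between the pads) lies 19 mm behind it (env.grip_point_offset is the distance from the TCP to the grasp point, in m); z points along the fingers, y is the line along which they close (so a half turn about z gives the same grasp; the last joint's range is limited). The gripper opens to 87 mm and grips with 3 to 60 N. Pads are 19 mm wide; open, the fingers measure 117 mm over their backs; the gripper's body (75 mm by 190 mm) begins 51 mm behind the grasp point.
Start: joints at [-75.224, 18.392, -4.016, 83.108, 1.295, 78.541, -3.26], TCP at [0.157, 0.631, 0.2] pointing down, gripper open.
Joint ranges: [-163.93, 163.93], [-17.29, 119.83], [-79.2, 71.16], [3.27, 140.29], [-89.18, 269.18], [5.43, 117.66], [-154.24, 154.24]. Speed limits (degrees/s): [147.25, 147.25, 180, 180, 180, 180, 180].

### API

Orientations are given as [roll, pitch, yaw] about the fixed x, y, z axes, in that order (R = Rz(yaw) Ry(pitch) Rx(roll)).
In Python, from cell import env gives the robot as it stands.
- The arm moves only by the tool jog_arm, never from a script. Its argument "motion" is a list of rows, each an object of numbers: "x", "y", "z": the shift along the tool's x, y, z in cm; "ax", "ay", "az": the turn, a rotation vector about the tool's x, y, z in degrees. In form: [{"x": .., "y": .., "z": .., "ax": .., "ay": .., "az": ..}, ...]. A call has exactly 5 rows; each row shifts and turns the commanded pose from where the row before left it, along the tool's axes as they then stand; what a row does not reach is not made up. A row lasts 1/10 s, in which the tool goes at most 50 mm and 8.59 degrees, less where a joint would pass 70% of its speed; a pose out of reach is approached as far as the arm can. A call is refused whole if a number of a shift passes 5 or a number of a turn 8.59, either way. A call with a gripper value outside its range is refused whole. "claw" is the gripper command: -1 is shut, 1 is fully open, values between are in proportion, set as the call begins (left out, the last holds). The fingers move at their own pace and stop on an object; "squeeze" is the grip in N (left out, the last holds). Time passes only in rows, so rows that do not move let the fingers close, or fill a call up. It gives the time, the measured TCP pose, the force, the opening and the grip force at its end, in the units of the state.
- env.get_obs(): the state, without advancing time (a new reading comes with each control period).
- env.read_camera(name): name is "side" or "top" or "wrist"; returns the picture (400x640x3 uint8, red, green, blue); there is no depth.
- env.camera_params(name): a dict with "fx", "fy", "cx", "cy" (pixels), "extrinsics" (4x4, takes a point from world to camera coordinates). Camera axes: x right, y up, looking along -z (the intrinsics and any distortion apply to the point x, -y, -z); pixel columns grow to the right and rows downward; lengths in m; the calibration is good to about 2 mm. A picture is of the moment at which its call begins: read the wrist's pose just before it. camera_params takes no time and is no camera call; for the wrist camera it gives the pose at the moment of the call.
- env.sign_off(): hands the job in; it is judged then, once.
The state is a dict: "time_s": time; "qpos": joint angles; "joint_velocities": joint speeds; "effort": joint torques, N m; "tool_pos": TCP position; "tool_rot": TCP orientation; "force": force on the tool from outside, world axes, zero at the start; "wrist_torque": the same for the moment, N m; "grip_width": finger opening in m; "grasp_force": force on a finger pad.
Only numpy, scipy, OpenCV 4.12 (cv2) and the standard library are available. Lean on these libraries where they do the work, as an engineer would, in place of code of your own. Each camera call takes 0.05 s, during which the arm holds its last target. There are 200 camera calls.

### The job

Take the gauge with the square handle and the flat blade out of the wooden stand and slide its blade straight down into the middle of the fuse contact whose copper jaws stand close together, pushing on against the drag of the sprung jaws until the blade comes to a firm stop, fully home on the base. Let go and leave it standing upright in the jaws; the spread-open contact is worn out and not wanted, and the round pin gauge stays in its place in the stand.

Things in the scene. Friction and masses are not known exactly. Their poses are not given: they have to be found in the camera images.
- gauge_handle (a point): Flat-blade gauge, loose, 140 g, standing in a slot of a fixed wooden stand (160 x 60 x 53 mm high). Point: centre of its black square handle, 24 x 24 mm, 56 tall (z up). Below it a rectangular steel collar 44 (x) x 24 (y) x 8 mm hangs on the stand's top. Both slots lie in a row along x, 80 mm apart, so fingers have room at the handle's y faces. Grip it firmly.
- gauge_tip (a point): Centre of the lower end of the same gauge's blade, 84 mm below the handle's centre; same axes. The steel blade is 24 mm wide (x), 6 thick (y) and reaches 48 mm below the collar. In the stand its end is 5 mm above the table; lifted 50 mm it is clear of the slot.
- contact_seat (a point): Good fuse contact: fixed white ceramic base 120 (x) x 70 (y) x 18 mm, a low bolt near each end, two copper jaws 34 mm long (x) in the middle. Point: centre of the base's top between the jaws, 18 mm above the table, where the blade's end must rest. x runs along the gap, as the blade's width must (either way round), y across it, z up.
- contact_mouth (a point): Centre of the same contact's mouth, 40 mm above contact_seat. The jaws stand 4 mm apart up to 12 mm above the seat, then flare to a mouth 29 mm wide. Sprung, each yields up to 9 mm; entering takes ~10 N, then they drag with 3 to 8 N: it must be pushed the last 14 mm. The worn contact, not listed, looks alike but its jaws are 28 mm apart, its mouth 53 mm wide.
- pin_handle (a point): Round pin gauge, a bystander in the stand's other slot: round steel collar 36 mm across, black mushroom knob 32 mm across, an 8 mm pin below. Point: half-way up its handle, 21 mm below its top. It stays in its slot.
Things that resemble listed ones, but are neither listed nor needed, are in the scene too. What is shaped like the part that bears gauge_handle but blue or red is not meant.

How it is judged (in metres and radians):
On the way, in this order (a step that is already met when the one before it is completed fails the run):
1. the flat-blade gauge is lifted out of the stand (height (world z) of gauge_tip above 0.05 m), for 0.1 s.
2. its blade is slid into the narrow contact, fully home (x of gauge_tip in the frame of contact_seat between -0.012 and 0.012 m and y of gauge_tip in the frame of contact_seat between -0.007 and 0.007 m and z of gauge_tip in the frame of contact_seat below 0.005 m), for 0.1 s.
At the end, for the whole second after the job is handed in: The flat gauge stands in the narrow contact: the blade end within 5 mm of the base's top, within 12 mm of its centre along the gap and 7 mm across it, upright within 10 degrees, blade along the gap within 15 degrees; the pin gauge is within 25 mm of where it was in the stand (all of step 2 and angle between gauge_tip's own z axis and vertical below 0.18 rad and angle between the x axis of gauge_tip and the x axis of contact_seat, either way round below 0.26 rad and distance of pin_handle from where it was at the start of the episode below 0.025 m and distance of gauge_tip from where it was at the start of the episode above 0.05 m); the robot touches nothing.
It fails at once if the pin gauge is taken out or knocked away (distance of pin_handle from where it was at the start of the episode above 0.03 m).
It also fails if it takes over 38 s, if anything falls off the work surface, if the arm or the gripper's body presses on something with over 40 N, if the wrist force passes 120 N, or if a joint passes its speed limit or range.

## Working session

There is one attempt and no reset: what is moved stays moved. The work goes in short steps, Python scripts to look and compute and a tool call to move; the robot and the scene stay as the last step left them, time stands still between calls to the robot, and variables do not carry over. Pictures are saved under pics/ and viewed, at most 10 in all, crops included, and the job is handed in when it is done.

Besides the shell and the picture viewer there is one more tool, called after ">>>" as name(argument=value, ...), one argument or row to a line, values as JSON. jog_arm: Moves the arm, as the interface text tells. Its arguments: {"type":"object","properties":{"motion":{"type":"array"},"claw":{"type":"number"},"squeeze":{"type":"number"}},"required":["motion"]}

```bash
mkdir -p pics
python3 - <<'E'
from cell import env
import cv2,numpy as np
o=env.get_obs();print({k:np.round(o[k],3) for k in('time_s','tool_pos','tool_rot','force','grip_width')}, env.grip_point_offset)
for n in('top','side'):
    cv2.imwrite(f'pics/{n}0.png',env.read_camera(n)[:,:,::-1]);p=env.camera_params(n);print(n,p)
E
```

```text
{'time_s': np.float64(0.0), 'tool_pos': array([0.157, 0.63 , 0.199]), 'tool_rot': array([-1.79889e+02,  5.00000e-03,  1.66031e+02]), 'force': array([ 0.043, -0.068,  0.742]), 'grip_width': np.float64(0.087)} 0.0187
top {'fx': 477.49106019559906, 'fy': 477.49106019559906, 'cx': 313.08228137035974, 'cy': 205.46215626139406, 'extrinsics': array([[ 0.01224913, -0.99992307, -0.00195066, -0.06756141],
       [ 0.99504057,  0.01199669,  0.09874381, -0.55255529],
       [-0.09871281, -0.00315051,  0.99511098, -1.07080236],
       [ 0.        ,  0.        ,  0.        ,  1.        ]])}
side {'fx': 364.43077855568964, 'fy': 364.43077855568964, 'cx': 322.2461774553308, 'cy': 200.16480600329572, 'extrinsics': array([[ 0.99528999, -0.09678958,  0.00544166, -0.55592353],
       [ 0.06333264,  0.6916974 ,  0.71940509, -0.05098583],
       [-0.0733949 , -0.71567205,  0.69456944, -0.77816927],
       [ 0.        ,  0.        ,  0.        ,  1.        ]])}
```

View pics/top0.png

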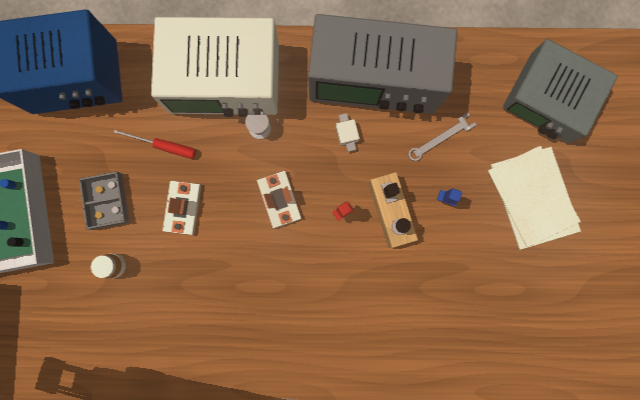

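View pics/side0.png

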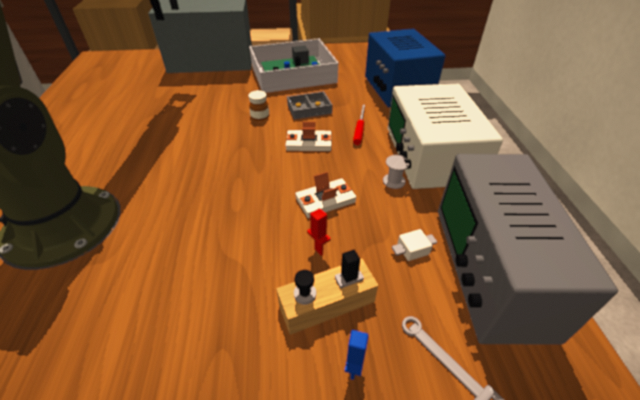

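The top view shows the stand at (394,210), with the square handle at (391,190) and the pin knob at (402,226). The contacts are at (279,199) and (182,207). I'll zoom in to tell which contact is narrow.

Run:
```python
import cv2,numpy as np
t=cv2.imread('pics/top0.png');s=cv2.imread('pics/side0.png')
r=lambda im,x,y,w,h:cv2.resize(im[y:y+h,x:x+w],(400,300),interpolation=cv2.INTER_CUBIC)
cv2.imwrite('pics/crop0.png',np.vstack([np.hstack([r(t,142,177,80,60),r(t,240,170,80,60)]),np.hstack([r(s,270,110,80,60),r(s,286,162,80,60)])]))
cv2.imwrite('pics/crop1.png',np.hstack([r(t,354,165,107,80),r(s,270,245,120,90)]))
```

```text
(no output)
```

View pics/crop0.png

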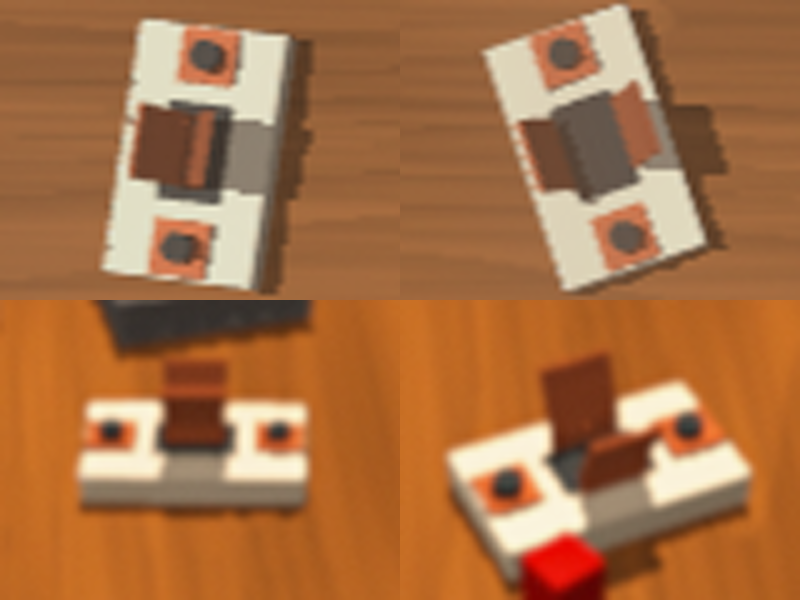

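View pics/crop1.png

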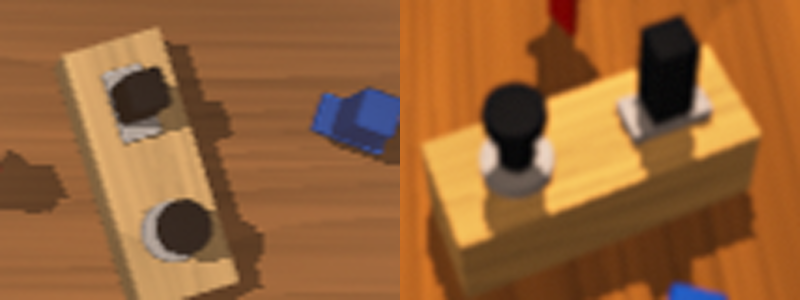

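The left contact in the top view, around (182,207), has its jaws close together, so it is the good one. The right one at (279,199) is worn. The square gauge is in the upper slot of the stand, at about (391,190). Next I'll measure them.

```bash
cat > h.py <<'E'
from cell import env
import cv2,numpy as np
def P(n): return env.camera_params(n)
def ray(p,uv,z):
    E=p['extrinsics'];R=E[:3,:3];c=-R.T@E[:3,3]
    d=R.T@np.array([(uv[0]-p['cx'])/p['fx'],-(uv[1]-p['cy'])/p['fy'],-1])
    return c+d*(z-c[2])/d[2]
def proj(p,X):
    c=p['extrinsics'][:3,:3]@X+p['extrinsics'][:3,3]
    return np.array([p['cx']+p['fx']*c[0]/-c[2],p['cy']-p['fy']*c[1]/-c[2]])
def rect(mask,p,z):
    """largest blob -> world-plane min-area rect: centre, sizes(mm), long-axis yaw"""
    cs,_=cv2.findContours(mask.astype(np.uint8),0,cv2.CHAIN_APPROX_NONE)
    c=max(cs,key=cv2.contourArea)[:,0].astype(float)
    w=np.array([ray(p,u,z)[:2] for u in c])
    (x,y),(a,b),_=r=cv2.minAreaRect((w*1000).astype(np.float32))
    bx=cv2.boxPoints(r);e=max([bx[1]-bx[0],bx[2]-bx[1]],key=np.linalg.norm)
    return np.round([x,y],1),np.round(sorted([a,b]),1),round(float(np.degrees(np.arctan2(e[1],e[0]))%180),1)
E
python3 - <<'E'
from h import *
t=cv2.imread('pics/top0.png');p=P('top')
hsv=cv2.cvtColor(t,cv2.COLOR_BGR2HSV);H,S,V=[hsv[...,i].astype(int) for i in range(3)]
def win(m,x,y,w,h):
    o=np.zeros_like(m);o[y:y+h,x:x+w]=m[y:y+h,x:x+w];return o
print('contact',rect(win((V>185)&(S<60),142,170,80,75),p,.018))
# bolt pads
m=win((H<14)&(S>110)&(V>190),142,170,80,75).astype(np.uint8)
n,l,st,ce=cv2.connectedComponentsWithStats(m)
for i in range(1,n):
    if st[i,4]>15: print('pad',st[i],ce[i],np.round(ray(p,ce[i],.02)*1000,1))
print('stand px',hsv[215,398],hsv[200,385],'wood',hsv[215,440])
print('stand',rect(win((V>170)&(H>12)&(H<25)&(S>80),360,165,70,85),p,.053))
dk=win(V<62,370,170,60,70).astype(np.uint8)
n,l,st,ce=cv2.connectedComponentsWithStats(dk)
for i in range(1,n):
    if st[i,4]>30: print('dark',st[i],ce[i],np.round(ray(p,ce[i],.117)*1000,1))
E
```

```text
contact (array([521.4, 249.7]), array([66.8, 69. ]), 83.6)
pad [178 182  11  12  59] [182.88135593 187.59322034] [592.2 242.4  20. ]
pad [172 221  12  12  62] [176.67741935 226.12903226] [502.4 253.2  20. ]
stand px [ 16 129 205] [ 16 124 179] wood [ 13 158 144]
stand (array([ 544.9, -241.5]), array([ 60.7, 160.3]), 17.4)
dark [384 183  15  15 151] [391.05298013 190.09933775] [ 579.1 -225.8  117. ]
dark [396 219  14  14 149] [402.75167785 225.2147651 ] [ 505.  -250.1  117. ]
```

>>> jog_arm(
  motion=[
    {"x":-4.2,"y":-2.5},
    {"x":-4.2,"y":-2.5},
    {"x":-4.2,"y":-2.5},
    {"x":-4.2,"y":-2.5},
    {"x":-4.2,"y":-2.5},
  ],
  claw=1,
)

```text
$.motion[0]: bad value
```

>>> jog_arm(
  motion=[
    {"x":-4.2,"y":-2.5},
    {"x":-4.2,"y":-2.5},
    {"x":-4.2,"y":-2.5},
    {"x":-4.2,"y":-2.5},
    {"x":-4.2,"y":-2.5,"az":-7},
  ],
)

```text
$.motion[0]: bad value
```

Run:
```python
from h import *
o=env.get_obs();print(o['time_s'],np.round(o['tool_pos'],4),np.round(o['tool_rot'],2),np.round(o['qpos'],1))
p=P('wrist');cv2.imwrite('pics/w0.png',env.read_camera('wrist')[:,:,::-1]);np.save('w0.npy',p,allow_pickle=True)
print(p); print(proj(p,np.array([.5473,.2478,.018])),proj(p,np.array(o['tool_pos'])))
```

```text
0.1 [0.1568 0.6302 0.1988] [-1.7990e+02  1.0000e-02  1.6603e+02] [-75.2  18.4  -4.   83.2   1.3  78.5  -3.3]
{'fx': 281.1611062244484, 'fy': 281.1611062244484, 'cx': 317.6409553252745, 'cy': 204.19568638276093, 'extrinsics': array([[ 0.24149124,  0.9704018 , -0.00152545, -0.64741118],
       [-0.92760654,  0.23037908, -0.29406051,  0.03487177],
       [-0.28500541,  0.07242805,  0.95578559, -0.39173446],
       [ 0.        ,  0.        ,  0.        ,  1.        ]])}
[166.90049278 435.13628267] [320.07019304 237.65616529]
```

View pics/w0.png

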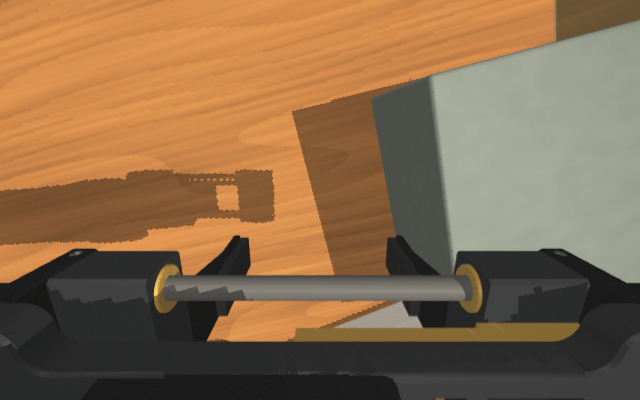

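The wrist view shows an unrelated grey instrument on the right and the fingers at the bottom. The arm hasn't moved, because rows apparently need all six keys.

>>> jog_arm(
  motion=[
    {"x":-4.2,"y":-2.5,"z":0,"ax":0,"ay":0,"az":0},
    {"x":-4.2,"y":-2.5,"z":0,"ax":0,"ay":0,"az":0},
    {"x":-4.2,"y":-2.5,"z":0,"ax":0,"ay":0,"az":0},
    {"x":-4.2,"y":-2.5,"z":0,"ax":0,"ay":0,"az":0},
    {"x":-4.2,"y":-2.5,"z":0,"ax":0,"ay":0,"az":0},
  ],
  claw=1,
)

```text
time_s: 0.65
tool_pos: [0.3316, 0.4571, 0.1997]
tool_rot: [-180.0, -0.0, 166.0]
force: [1.1, 0.5, 0.3]
grip_width: 0.087
grasp_force: 0.0
```

>>> jog_arm(
  motion=[
    {"x":-4.2,"y":-2.5,"z":0,"ax":0,"ay":0,"az":0},
    {"x":-4.2,"y":-2.5,"z":0,"ax":0,"ay":0,"az":0},
    {"x":-4.2,"y":-2.5,"z":0,"ax":0,"ay":0,"az":0},
    {"x":-4.2,"y":-2.5,"z":0,"ax":0,"ay":0,"az":0},
    {"x":-4.2,"y":-2.5,"z":0,"ax":0,"ay":0,"az":-7},
  ],
)

```text
time_s: 1.15
tool_pos: [0.5051, 0.2852, 0.1998]
tool_rot: [180.0, 0.0, 173.2]
force: [0.8, -0.3, -0.4]
grip_width: 0.087
grasp_force: 0.0
```

>>> jog_arm(
  motion=[
    {"x":-4.5,"y":0,"z":-1,"ax":0,"ay":0,"az":0},
    {"x":-4.5,"y":0,"z":-1,"ax":0,"ay":0,"az":0},
    {"x":-2.5,"y":-2.4,"z":0,"ax":0,"ay":0,"az":0},
    {"x":0,"y":0,"z":0,"ax":0,"ay":0,"az":0},
    {"x":0,"y":0,"z":0,"ax":0,"ay":0,"az":0},
  ],
)

```text
time_s: 1.65
tool_pos: [0.6157, 0.2478, 0.2191]
tool_rot: [-180.0, -0.1, 172.9]
force: [0.0, 0.6, 0.3]
grip_width: 0.0869
grasp_force: 0.0
```

Run:
```python
from h import *
o=env.get_obs();print(o['time_s'],np.round(o['tool_pos'],4),np.round(o['tool_rot'],2),np.round(o['qpos'],1))
p=P('wrist');cv2.imwrite('pics/w1.png',env.read_camera('wrist')[:,:,::-1]);np.save('w1.npy',p,allow_pickle=True)
print(proj(p,np.array([.5473,.2478,.018])))
```

```text
1.65 [0.6157 0.2478 0.2191] [-1.7996e+02 -6.0000e-02  1.7289e+02] [-37.1  19.9  17.   79.9  -5.8  81.1  62.7]
[312.58857826 129.08736453]
```

View pics/w1.png

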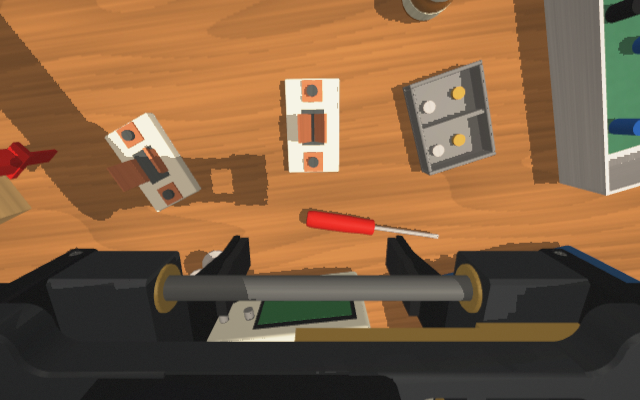

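The wrist view shows the good contact at about (312,128), with its bolt pads at (311,90) and (312,161). The narrow gap between the jaws is at about column 313. I'll measure it from here.

Run:
```python
from h import *
t=cv2.imread('pics/w1.png');p=np.load('w1.npy',allow_pickle=True).item()
hsv=cv2.cvtColor(t,cv2.COLOR_BGR2HSV);H,S,V=[hsv[...,i].astype(int) for i in range(3)]
w=np.zeros(V.shape,bool);w[70:182,275:350]=1
m=((V>170)&(S<60)&w).astype(np.uint8)
print(rect(cv2.morphologyEx(m,3,np.ones((25,25))),p,.018))
m=((V<95)&(S<90)&w).astype(np.uint8)
n,l,st,ce=cv2.connectedComponentsWithStats(m)
for i in range(1,n):
    if st[i,4]>15: print('bolt',st[i],ce[i],np.round(ray(p,ce[i],.022)*1000,1))
m=((H<14)&(S>80)&(V>190)&w).astype(np.uint8)
n,l,st,ce=cv2.connectedComponentsWithStats(m)
for i in range(1,n):
    if st[i,4]>15: print('pad',st[i],ce[i],np.round(ray(p,ce[i],.020)*1000,1))
```

```text
(array([544.8, 247.9]), array([ 68.7, 118.2]), 173.7)
bolt [311 113   3  29  59] [312.47457627 126.77966102] [544.2 248.1  22. ]
pad [301  80  21  22 303] [311.86468647  90.41584158] [500.  253.1  20. ]
pad [297 114  14  29 365] [303.67123288 127.62465753] [543.9 236.4  20. ]
pad [324 114   3  29  57] [325.21052632 127.28070175] [547.  264.6  20. ]
pad [304 152  19  20 267] [313.46067416 161.5093633 ] [589.8 243.5  20. ]
pad [294 177  11   4  17] [298.64705882 178.11764706] [610.1 220.1  20. ]
```

>>> jog_arm(
  motion=[
    {"x":-0.9,"y":-4.5,"z":0,"ax":0,"ay":0,"az":0},
    {"x":-0.9,"y":-4.5,"z":0,"ax":0,"ay":0,"az":0},
    {"x":-0.9,"y":-4.5,"z":0,"ax":0,"ay":0,"az":0},
    {"x":-0.9,"y":-4.5,"z":0,"ax":0,"ay":0,"az":0},
    {"x":-0.9,"y":-4.5,"z":0,"ax":0,"ay":0,"az":0},
  ],
)

```text
time_s: 2.2
tool_pos: [0.632, 0.0209, 0.2201]
tool_rot: [179.9, 0.0, 173.2]
force: [-0.1, -0.2, 0.3]
grip_width: 0.0869
grasp_force: 0.0
```

>>> jog_arm(
  motion=[
    {"x":-0.9,"y":-4.5,"z":0,"ax":0,"ay":0,"az":0},
    {"x":-0.9,"y":-4.5,"z":0,"ax":0,"ay":0,"az":0},
    {"x":-0.9,"y":-4.5,"z":0,"ax":0,"ay":0,"az":0},
    {"x":-0.9,"y":-4.5,"z":0,"ax":0,"ay":0,"az":0},
    {"x":-0.9,"y":-4.5,"z":0,"ax":0,"ay":0,"az":0},
  ],
)

```text
time_s: 2.7
tool_pos: [0.6504, -0.2076, 0.22]
tool_rot: [179.9, 0.0, 173.2]
force: [0.2, -0.4, 0.3]
grip_width: 0.0874
grasp_force: 0.0
```

>>> jog_arm(
  motion=[
    {"x":0,"y":0,"z":0,"ax":0,"ay":0,"az":-8.2},
    {"x":0,"y":0,"z":0,"ax":0,"ay":0,"az":-8.2},
    {"x":0,"y":0,"z":0,"ax":0,"ay":0,"az":-8.1},
    {"x":0,"y":0,"z":0,"ax":0,"ay":0,"az":0},
    {"x":0,"y":0,"z":0,"ax":0,"ay":0,"az":0},
  ],
)

```text
time_s: 3.2
tool_pos: [0.6503, -0.2069, 0.2199]
tool_rot: [179.9, 0.0, -162.5]
force: [0.2, -0.1, -0.6]
grip_width: 0.087
grasp_force: 0.0
```

Run:
```python
from h import *
o=env.get_obs();print(o['time_s'],np.round(o['tool_pos'],4),np.round(o['tool_rot'],2),np.round(o['qpos'],1))
p=P('wrist');cv2.imwrite('pics/w2.png',env.read_camera('wrist')[:,:,::-1]);np.save('w2.npy',p,allow_pickle=True)
for z in(.053,.117):print(proj(p,np.array([.583,-.229,z])))
```

```text
3.2 [ 0.6503 -0.2069  0.2199] [ 1.7994e+02  3.0000e-02 -1.6255e+02] [ -2.5  22.9  24.8  77.1  -9.5  82.1 129.4]
[317.61219116 127.85006633]
[317.69807601 130.12230832]
```

View pics/w2.png

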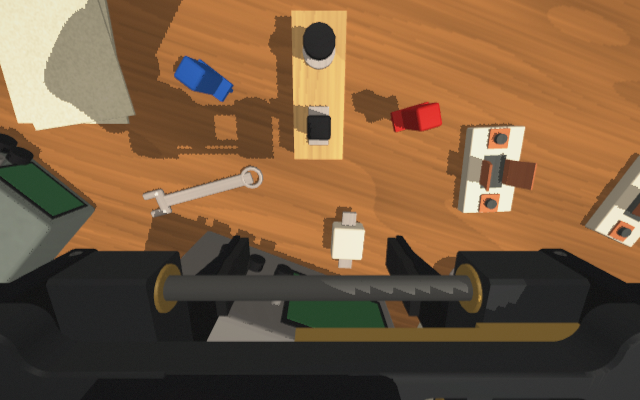

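The square handle shows at about (318,127), almost exactly where I predicted (318,130). The stand is aligned with the image's vertical axis. I'll measure the handle top.

Run:
```python
from h import *
t=cv2.imread('pics/w2.png');p=np.load('w2.npy',allow_pickle=True).item()
hsv=cv2.cvtColor(t,cv2.COLOR_BGR2HSV);H,S,V=[hsv[...,i].astype(int) for i in range(3)]
w=np.zeros(V.shape,bool);w[100:155,296:342]=1
print('handle',rect((V<70)&w,p,.117))
w=np.zeros(V.shape,bool);w[3:165,285:355]=1
m=((V>150)&(H>14)&(H<26)&w).astype(np.uint8)
print('stand',rect(cv2.morphologyEx(m,3,np.ones((9,9))),p,.053))
```

```text
handle (array([ 579.6, -229.3]), array([21.9, 22.7]), 107.4)
stand (array([ 542. , -240.8]), array([ 60.9, 160.4]), 17.4)
```

>>> jog_arm(
  motion=[
    {"x":3.7,"y":0,"z":0,"ax":0,"ay":0,"az":0},
    {"x":3.6,"y":0,"z":0,"ax":0,"ay":0,"az":0},
    {"x":0,"y":0,"z":2.5,"ax":0,"ay":0,"az":0},
    {"x":0,"y":0,"z":2.5,"ax":0,"ay":0,"az":0},
    {"x":0,"y":0,"z":2,"ax":0,"ay":0,"az":0},
  ],
)

```text
time_s: 3.75
tool_pos: [0.5801, -0.2298, 0.1489]
tool_rot: [180.0, 0.0, -162.6]
force: [0.4, 0.5, 0.2]
grip_width: 0.0871
grasp_force: 0.0
```

>>> jog_arm(
  motion=[
    {"x":0,"y":0,"z":2,"ax":0,"ay":0,"az":0},
    {"x":0,"y":0,"z":2,"ax":0,"ay":0,"az":0},
    {"x":0,"y":0,"z":2,"ax":0,"ay":0,"az":0},
    {"x":0,"y":0,"z":2,"ax":0,"ay":0,"az":0},
    {"x":0,"y":0,"z":0,"ax":0,"ay":0,"az":0},
  ],
)

```text
time_s: 4.25
tool_pos: [0.5784, -0.229, 0.0669]
tool_rot: [179.8, -0.3, -162.5]
force: [-0.6, -0.3, 0.1]
grip_width: 0.087
grasp_force: 0.0
```

>>> jog_arm(
  motion=[
    {"x":0,"y":0,"z":0,"ax":0,"ay":0,"az":0},
    {"x":0,"y":0,"z":0,"ax":0,"ay":0,"az":0},
    {"x":0,"y":0,"z":0,"ax":0,"ay":0,"az":0},
    {"x":0,"y":0,"z":0,"ax":0,"ay":0,"az":0},
    {"x":0,"y":0,"z":0,"ax":0,"ay":0,"az":0},
  ],
  claw=-1,
  squeeze=55,
)

```text
time_s: 4.75
tool_pos: [0.5809, -0.2306, 0.0705]
tool_rot: [-180.0, 0.1, -162.5]
force: [-0.2, -0.4, 0.6]
grip_width: 0.055
grasp_force: 0.0
```

>>> jog_arm(
  motion=[
    {"x":0,"y":0,"z":0,"ax":0,"ay":0,"az":0},
    {"x":0,"y":0,"z":0,"ax":0,"ay":0,"az":0},
    {"x":0,"y":0,"z":0,"ax":0,"ay":0,"az":0},
    {"x":0,"y":0,"z":0,"ax":0,"ay":0,"az":0},
    {"x":0,"y":0,"z":0,"ax":0,"ay":0,"az":0},
  ],
)

```text
time_s: 5.25
tool_pos: [0.5805, -0.2303, 0.0698]
tool_rot: [180.0, -0.0, -162.5]
force: [-0.4, 0.4, -0.7]
grip_width: 0.0236
grasp_force: 54.2
```

>>> jog_arm(
  motion=[
    {"x":0,"y":0,"z":0,"ax":0,"ay":0,"az":0},
    {"x":0,"y":0,"z":0,"ax":0,"ay":0,"az":0},
    {"x":0,"y":0,"z":0,"ax":0,"ay":0,"az":0},
    {"x":0,"y":0,"z":-0.5,"ax":0,"ay":0,"az":0},
    {"x":0,"y":0,"z":-0.5,"ax":0,"ay":0,"az":0},
  ],
)

```text
time_s: 5.75
tool_pos: [0.5803, -0.2307, 0.0799]
tool_rot: [180.0, -0.0, -162.5]
force: [0.1, -0.3, -0.7]
grip_width: 0.0237
grasp_force: 54.2
```

>>> jog_arm(
  motion=[
    {"x":0,"y":0,"z":-2,"ax":0,"ay":0,"az":0},
    {"x":0,"y":0,"z":-3,"ax":0,"ay":0,"az":0},
    {"x":0,"y":0,"z":-3,"ax":0,"ay":0,"az":0},
    {"x":0,"y":0,"z":-3,"ax":0,"ay":0,"az":0},
    {"x":0,"y":0,"z":-1,"ax":0,"ay":0,"az":0},
  ],
)

```text
time_s: 6.25
tool_pos: [0.5823, -0.2317, 0.2039]
tool_rot: [-179.8, 0.3, -162.5]
force: [-0.2, -0.8, -2.2]
grip_width: 0.0241
grasp_force: 54.2
```

>>> jog_arm(
  motion=[
    {"x":0,"y":0,"z":0,"ax":0,"ay":0,"az":8.0},
    {"x":0,"y":0,"z":0,"ax":0,"ay":0,"az":8.0},
    {"x":0,"y":0,"z":0,"ax":0,"ay":0,"az":7.9},
    {"x":0,"y":0,"z":0,"ax":0,"ay":0,"az":0},
    {"x":0,"y":0,"z":0,"ax":0,"ay":0,"az":0},
  ],
)

```text
time_s: 6.75
tool_pos: [0.5802, -0.2304, 0.1991]
tool_rot: [180.0, -0.1, 173.8]
force: [-0.7, 0.4, -1.5]
grip_width: 0.0235
grasp_force: 54.2
```

>>> jog_arm(
  motion=[
    {"x":0.8,"y":4.3,"z":0,"ax":0,"ay":0,"az":0},
    {"x":0.8,"y":4.3,"z":0,"ax":0,"ay":0,"az":0},
    {"x":0.8,"y":4.3,"z":0,"ax":0,"ay":0,"az":0},
    {"x":0.8,"y":4.3,"z":0,"ax":0,"ay":0,"az":0},
    {"x":0.8,"y":4.3,"z":0,"ax":0,"ay":0,"az":0},
  ],
)

```text
time_s: 7.25
tool_pos: [0.5642, -0.0109, 0.1998]
tool_rot: [180.0, 0.0, 173.8]
force: [0.9, 0.8, -1.7]
grip_width: 0.0235
grasp_force: 54.2
```

>>> jog_arm(
  motion=[
    {"x":0.8,"y":4.3,"z":0,"ax":0,"ay":0,"az":0},
    {"x":0.8,"y":4.3,"z":0,"ax":0,"ay":0,"az":0},
    {"x":0.8,"y":4.3,"z":0,"ax":0,"ay":0,"az":0},
    {"x":0.8,"y":4.3,"z":0,"ax":0,"ay":0,"az":0},
    {"x":0.8,"y":4.3,"z":0,"ax":0,"ay":0,"az":0},
  ],
)

```text
time_s: 7.75
tool_pos: [0.5484, 0.2072, 0.1998]
tool_rot: [180.0, 0.0, 173.8]
force: [0.9, 0.1, -2.0]
grip_width: 0.0241
grasp_force: 54.2
```

>>> jog_arm(
  motion=[
    {"x":0.65,"y":4.2,"z":0,"ax":0,"ay":0,"az":0},
    {"x":0,"y":0,"z":2,"ax":0,"ay":0,"az":0},
    {"x":0,"y":0,"z":2,"ax":0,"ay":0,"az":0},
    {"x":0,"y":0,"z":0,"ax":0,"ay":0,"az":0},
    {"x":0,"y":0,"z":0,"ax":0,"ay":0,"az":0},
  ],
)

```text
time_s: 8.25
tool_pos: [0.5469, 0.2477, 0.1598]
tool_rot: [-180.0, -0.0, 173.7]
force: [0.2, 0.1, -1.3]
grip_width: 0.0236
grasp_force: 54.2
```

Run:
```python
from h import *
o=env.get_obs();print(o['time_s'],np.round(o['tool_pos'],4),np.round(o['tool_rot'],2),np.round(o['force'],1))
im=[]
for n,c in (('side',(300,130)),('wrist',(318,200)),('top',(180,205))):
    I=env.read_camera(n)[:,:,::-1];cv2.imwrite(f'pics/{n}3.png',I);p=P(n)
    if n=='wrist': np.save('w3.npy',p,allow_pickle=True)
    s=60 if n!='wrist' else 130
    a=I[max(0,c[1]-s):c[1]+s,c[0]-s//1:c[0]+s]
    im.append(cv2.resize(a,(266,266),interpolation=cv2.INTER_CUBIC))
cv2.imwrite('pics/crop3.png',np.hstack(im))
```

```text
8.25 [0.5469 0.2477 0.1598] [-1.7997e+02 -3.0000e-02  1.7367e+02] [ 0.2  0.1 -1.3]
```

View pics/crop3.png

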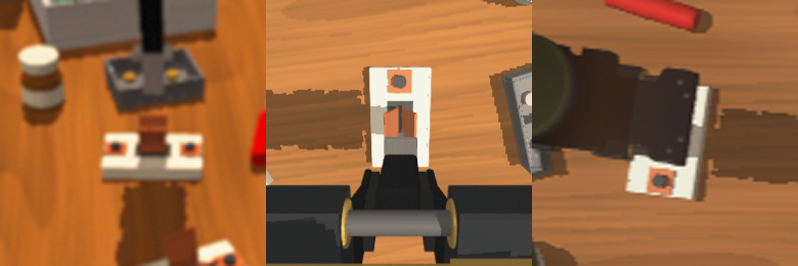

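The blade is over the narrow contact in both views: in line with the jaws in the side view, and with the gap in the wrist view. I'll descend now.

>>> jog_arm(
  motion=[
    {"x":0.1,"y":0,"z":1.5,"ax":0,"ay":0,"az":0},
    {"x":0,"y":0,"z":1.5,"ax":0,"ay":0,"az":0},
    {"x":0,"y":0,"z":1.5,"ax":0,"ay":0,"az":0},
    {"x":0,"y":0,"z":0.8,"ax":0,"ay":0,"az":0},
    {"x":0,"y":0,"z":0,"ax":0,"ay":0,"az":0},
  ],
)

```text
time_s: 8.9
tool_pos: [0.5445, 0.2476, 0.1045]
tool_rot: [-179.9, -0.2, 173.6]
force: [0.0, 0.6, -2.4]
grip_width: 0.0238
grasp_force: 54.2
```

>>> jog_arm(
  motion=[
    {"x":0,"y":0,"z":0.3,"ax":0,"ay":0,"az":0},
    {"x":0,"y":0,"z":0.3,"ax":0,"ay":0,"az":0},
    {"x":0,"y":0,"z":0.3,"ax":0,"ay":0,"az":0},
    {"x":0,"y":0,"z":0.3,"ax":0,"ay":0,"az":0},
    {"x":0,"y":0,"z":0.3,"ax":0,"ay":0,"az":0},
  ],
)

```text
time_s: 9.4
tool_pos: [0.5472, 0.2479, 0.0937]
tool_rot: [180.0, 0.1, 173.6]
force: [-1.6, -1.7, 0.6]
grip_width: 0.0239
grasp_force: 54.1
```

>>> jog_arm(
  motion=[
    {"x":0,"y":0,"z":0.2,"ax":0,"ay":0,"az":0},
    {"x":0,"y":0,"z":0.2,"ax":0,"ay":0,"az":0},
    {"x":0,"y":0,"z":0.2,"ax":0,"ay":0,"az":0},
    {"x":0,"y":0,"z":0.1,"ax":0,"ay":0,"az":0},
    {"x":0,"y":0,"z":0,"ax":0,"ay":0,"az":0},
  ],
)

```text
time_s: 9.9
tool_pos: [0.5462, 0.2483, 0.0849]
tool_rot: [180.0, 0.0, 173.6]
force: [1.2, -2.0, 2.1]
grip_width: 0.0241
grasp_force: 54.1
```

>>> jog_arm(
  motion=[
    {"x":0,"y":0,"z":0.1,"ax":0,"ay":0,"az":0},
    {"x":0,"y":0,"z":0.1,"ax":0,"ay":0,"az":0},
    {"x":0,"y":0,"z":0,"ax":0,"ay":0,"az":0},
    {"x":0,"y":0,"z":0,"ax":0,"ay":0,"az":0},
    {"x":0,"y":0,"z":0,"ax":0,"ay":0,"az":0},
  ],
)

```text
time_s: 10.4
tool_pos: [0.5459, 0.2484, 0.0828]
tool_rot: [180.0, 0.0, 173.6]
force: [1.0, -0.4, 3.1]
grip_width: 0.0239
grasp_force: 54.1
```

>>> jog_arm(
  motion=[
    {"x":0,"y":0,"z":0.1,"ax":0,"ay":0,"az":0},
    {"x":0,"y":0,"z":0.1,"ax":0,"ay":0,"az":0},
    {"x":0,"y":0,"z":0,"ax":0,"ay":0,"az":0},
    {"x":0,"y":0,"z":0,"ax":0,"ay":0,"az":0},
    {"x":0,"y":0,"z":0,"ax":0,"ay":0,"az":0},
  ],
)

```text
time_s: 10.9
tool_pos: [0.5463, 0.2484, 0.0824]
tool_rot: [180.0, 0.0, 173.6]
force: [-1.6, -1.9, 10.1]
grip_width: 0.0236
grasp_force: 54.1
```

>>> jog_arm(
  motion=[
    {"x":0,"y":0,"z":0.1,"ax":0,"ay":0,"az":0},
    {"x":0,"y":0,"z":0.1,"ax":0,"ay":0,"az":0},
    {"x":0,"y":0,"z":0.1,"ax":0,"ay":0,"az":0},
    {"x":0,"y":0,"z":0,"ax":0,"ay":0,"az":0},
    {"x":0,"y":0,"z":0,"ax":0,"ay":0,"az":0},
  ],
)

```text
time_s: 11.4
tool_pos: [0.5471, 0.2493, 0.0821]
tool_rot: [179.8, 0.1, 173.6]
force: [-3.6, -3.6, 21.0]
grip_width: 0.0235
grasp_force: 54.6
```

Firm stop: 21 N with no further travel, and the blade end is at the base height. I'll relieve the load and open.

>>> jog_arm(
  motion=[
    {"x":0,"y":0,"z":-0.2,"ax":0,"ay":0,"az":0},
    {"x":0,"y":0,"z":-0.2,"ax":0,"ay":0,"az":0},
    {"x":0,"y":0,"z":0,"ax":0,"ay":0,"az":0},
    {"x":0,"y":0,"z":0,"ax":0,"ay":0,"az":0},
    {"x":0,"y":0,"z":0,"ax":0,"ay":0,"az":0},
  ],
)

```text
time_s: 11.9
tool_pos: [0.5463, 0.2489, 0.0822]
tool_rot: [179.9, 0.0, 173.6]
force: [1.5, 1.7, 4.0]
grip_width: 0.0235
grasp_force: 54.7
```

>>> jog_arm(
  motion=[
    {"x":0,"y":0,"z":0,"ax":0,"ay":0,"az":0},
    {"x":0,"y":0,"z":0,"ax":0,"ay":0,"az":0},
    {"x":0,"y":0,"z":0,"ax":0,"ay":0,"az":0},
    {"x":0,"y":0,"z":0,"ax":0,"ay":0,"az":0},
    {"x":0,"y":0,"z":0,"ax":0,"ay":0,"az":0},
  ],
  claw=1,
)

```text
time_s: 12.4
tool_pos: [0.5456, 0.248, 0.0814]
tool_rot: [-180.0, -0.0, 173.6]
force: [0.2, 0.5, -0.1]
grip_width: 0.0556
grasp_force: 0.0
```

>>> jog_arm(
  motion=[
    {"x":0,"y":0,"z":0,"ax":0,"ay":0,"az":0},
    {"x":0,"y":0,"z":0,"ax":0,"ay":0,"az":0},
    {"x":0,"y":0,"z":0,"ax":0,"ay":0,"az":0},
    {"x":0,"y":0,"z":-1,"ax":0,"ay":0,"az":0},
    {"x":0,"y":0,"z":-2,"ax":0,"ay":0,"az":0},
  ],
)

```text
time_s: 12.9
tool_pos: [0.5448, 0.2477, 0.1112]
tool_rot: [-179.9, -0.2, 173.6]
force: [0.7, -0.4, 0.2]
grip_width: 0.086
grasp_force: 0.0
```

>>> jog_arm(
  motion=[
    {"x":0,"y":0,"z":-4,"ax":0,"ay":0,"az":0},
    {"x":0,"y":0,"z":-4,"ax":0,"ay":0,"az":0},
    {"x":-4,"y":0,"z":-2,"ax":0,"ay":0,"az":0},
    {"x":-4,"y":0,"z":0,"ax":0,"ay":0,"az":0},
    {"x":0,"y":0,"z":0,"ax":0,"ay":0,"az":0},
  ],
)

```text
time_s: 13.4
tool_pos: [0.6299, 0.2366, 0.2121]
tool_rot: [-179.9, 0.2, 173.4]
force: [-0.7, -1.0, -1.1]
grip_width: 0.087
grasp_force: 0.0
```

Run:
```python
from h import *
o=env.get_obs();print(o['time_s'],np.round(o['tool_pos'],4),o['grip_width'])
a=env.read_camera('side')[:,:,::-1];p=P('wrist');b=env.read_camera('wrist')[:,:,::-1];cv2.imwrite('pics/w4.png',b);np.save('w4.npy',p,allow_pickle=True)
for z in(.018,.130):print(proj(p,np.array([.545,.248,z])))
cv2.imwrite('pics/end.png',np.hstack([cv2.resize(a[70:190,240:360],(400,400),interpolation=cv2.INTER_CUBIC),cv2.resize(b[20:250,200:430],(400,400))]))
```

```text
13.4 [0.6299 0.2366 0.2121] 0.08700626995921065
[319.76452549 117.04896946]
[320.50868999 116.81811335]
```

View pics/end.png

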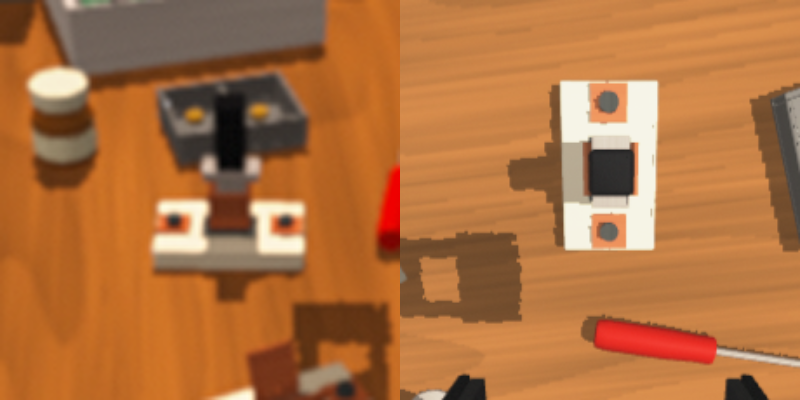

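The gauge stands upright and centred in the narrow contact. In the crop its handle is at (611,170), against a bolt midpoint of (608,166), and the gripper is clear of it.

```bash
python3 -c "
from cell import env
print(env.sign_off())"
```

```text
the job is handed in; nothing more can be done
None
```

The flat-blade gauge stands upright in the narrow contact, pushed down to a firm stop and released; the pin gauge wasn't touched, and I handed the job in at about 13.5 s (sign-off returned no verdict).

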